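# Take a copper bracket from the bin and present its inner side

### The job

Lift the copper angle bracket out of the blue bin, stand it upright on its foot on the black inspection plate and let go, so that for a moment it stands there by itself. Then tip it over backwards so that it ends up lying on the back of its tall leg, wholly on the black plate, with its foot pointing straight up. Never let it drop from the air, and leave the steel bracket and the spacer in the bin, the jar and the screwdriver where they are.

Things in the scene. Friction and masses are not known exactly. Their poses are not given: they have to be found in the camera images.
- bracket: L-shaped bare copper bracket, 0.36 kg, 8 mm thick, 50 mm wide: tall leg 75 mm high, and a foot at its bottom. Starts standing on its foot in the bin, facing any way. Origin: underside, below the middle of the tall leg. Axes as it stands: z up, x the way the foot points (tall leg x = -4 to 4 mm, foot on to x = 36 mm), y across (+-25 mm).
- bracket_leg (a point): centre of the copper bracket's tall leg (37.5 mm along z from the bracket's origin); same axes as the bracket
- bin: open blue plastic bin, fixed, 200 mm (its x) by 310 mm (its y) outside, 70 mm high, walls and floor 5 mm thick, a white label on its -x side. Origin: centre of its underside, z up. It stands either to the left or to the right of the robot.
- plate: inspection plate, fixed, matt black, 220 x 220 mm, its top 12 mm above the table, on a steel base sheet 236 x 236 x 5 mm. Origin: centre of its underside, z up, x and y along its sides. It stands on the other side from the bin.
- steel_bracket: bare steel bracket of the same shape and size as the copper one, standing in the other half of the bin; same origin and axes. To be left alone.
- spacer: white plastic spacer, a cylinder 28 mm in diameter and 25 mm high, standing in the bin near the middle of its far (+x) wall; origin at the centre of its underside. To be left alone.
- jar: small jar with a red cap, 52 mm in diameter, 75 mm high, standing on the table beyond the work; origin at the centre of its underside. To be left alone.
- screwdriver: screwdriver with a red handle, 190 mm long, lying on the table beyond the work; origin on its underside, x along it towards the tip. To be left alone.
Mind the look-alikes: they are no part of the job. Leave any green look-alike of the bracket alone.

How it is judged (in metres and radians):
On the way, in this order (a step that is already met when the one before it is completed fails the run):
1. the copper bracket is lifted out of the bin (height (world z) of bracket_leg above 0.1 m), for 0.1 s.
2. the copper bracket stands upright on its foot on the black plate, let go and at rest (angle between bracket's own z axis and vertical below 0.12 rad and z of bracket in the frame of plate between 0.006 and 0.018 m and x of bracket in the frame of plate between -0.115 and 0.115 m and y of bracket in the frame of plate between -0.115 and 0.115 m and contact force between bracket and the fingers below 0.05 N and linear speed of bracket below 0.03 m/s), for 0.2 s.
At the end, for the whole second after the job is handed in: The copper bracket rests on the back of its tall leg on the black plate, foot (x axis) up within 0.15 rad, the leg's centre 10 to 24 mm above the plate's underside and within 85 mm of its centre along each side; steel bracket, spacer, jar and screwdriver within 30 mm of their starts (angle between bracket's own x axis and vertical below 0.15 rad and z of bracket_leg in the frame of plate between 0.01 and 0.024 m and x of bracket_leg in the frame of plate between -0.085 and 0.085 m and y of bracket_leg in the frame of plate between -0.085 and 0.085 m and linear speed of bracket below 0.03 m/s and distance of each of steel_bracket, spacer, jar, screwdriver from where it was at the start of the episode below 0.03 m); the robot touches nothing.
It fails at once if the copper bracket is let go in mid-air (centre of its tall leg more than 90 mm above the table and no finger touching it) (height (world z) of bracket_leg above 0.09 m and contact force between bracket and the fingers below 0.01 N).
It fails at once if the steel bracket is tipped or moved more than 30 mm (distance of steel_bracket from where it was at the start of the episode above 0.03 m or angle between steel_bracket's own z axis and vertical above 0.5 rad).
It fails at once if the spacer, the jar or the screwdriver is moved more than 30 mm (distance of any of spacer, jar, screwdriver from where it was at the start of the episode above 0.03 m).
It also fails if it takes over 51 s, if anything falls off the work surface, if the arm or the gripper's body presses on something with over 40 N, if the wrist force passes 120 N, or if a joint passes its speed limit or range.

### The arm

A 6-joint arm with a two-finger parallel gripper is mounted at the origin on the work surface. World frame = base frame: x ahead of the robot, y to its left, z up, the work surface at z = 0. Lengths are in m, angles in degrees, forces in N, time in s.
With the tool pointing down it reaches from about 0.4 to 0.825 m from the base axis. Payload 7 kg.
Tool frame: the origin (TCP) lies midway between the tips of the shut fingers; the grasp point (between the pads) lies 19 mm behind it; x points along the fingers, z is the direction in which the jaws open and shut, and the axes are right-handed (so a half turn about x gives the same grasp; the last joint's range is limited). The gripper opens to 88 mm and grips with 3 to 60 N. Pads are 19 mm wide; open, the fingers measure 130 mm over their backs; the gripper's body (78 mm by 193 mm) begins 47 mm behind the grasp point.
Start: joints at [-51.56, 20.546, 0.682, 0, -70.136, -16.507], TCP at [0.252, -0.626, 0.195] pointing down, gripper open.
Joint ranges: [-176.03, 176.03], [-82.01, 121.73], [-58.28, 71.71], [-173.87, 95.51], [-174.79, -0.11], [-173.66, 173.66]. Speed limits (degrees/s): [136.94, 136.94, 172.46, 180, 180, 180].

### API

Orientations are given as [roll, pitch, yaw] about the fixed x, y, z axes, in that order (R = Rz(yaw) Ry(pitch) Rx(roll)).
In Python, from plant import ctrl gives the robot as it stands. The module is installed in compiled form; this text tells all that it offers.
- The arm moves only by the tool servo_tool, never from a script. Its argument "deltas" is a list of rows, each a list of 3 entries, a list of its own where there are three numbers: the turn, a rotation vector about the tool's x, y, z in degrees, then the shift along the tool's x, y, z in cm, then the finger opening in cm, from 0 to 8.76. A call has 1 to 5 rows; each row is the pose to reach, as a shift and turn from the pose measured when the call began, along the tool's axes at that moment; what a row does not reach only later rows make up. A row lasts 1/10 s, in which the tool goes at most 50 mm and 8.59 degrees, less where a joint would pass 70% of its speed; a pose out of reach is approached as far as the arm can. A call with a gripper value outside its range is refused whole. The fingers move at their own pace and stop on an object; the grip force is fixed at half the most. Time passes only in rows, so rows that repeat a pose let the fingers close. It gives the time, the measured TCP pose, the force and the opening at its end, in the units of the state.
- ctrl.get_obs(): the state, without advancing time (a new reading comes with each control period).
- ctrl.snapshot(name): name is "scene" or "side" or "wrist"; returns a dict with "image" (400x640x3 uint8, red, green, blue), "vertical_fov" (degrees; the focal length in pixels is half the picture's height over the tangent of half this angle, whatever the lens; pixels are square), "cx", "cy" (the principal point, pixels), "k1" (the pictures are not rectified: a ray, as slopes to the right and down, at radius r is drawn at 1 + k1 r^2 times it, then the intrinsics apply), "rvec" (rotation vector, rad) and "tvec" (3), from world to camera coordinates, as OpenCV has them. Camera axes: x right, y down, z forward; pixel columns grow to the right and rows downward; lengths in m; the calibration is good to about 2 mm. A picture is of the moment at which its call begins. There is no depth.
- ctrl.close_job(): hands the job in, once; it reports no verdict.
The state is a dict: "clock": time; "joint_pos": joint angles; "qvel": joint speeds; "tau": joint torques, N m; "tool_pos": TCP position; "orientation": TCP orientation; "force": force on the tool from outside, world axes, zero at the start; "moment": the same for the moment, N m; "opening": finger opening in m.
Only numpy, scipy, OpenCV 4.12 (cv2) and the standard library are available. Lean on these libraries where they do the work, as an engineer would, in place of code of your own. Each camera call takes 0.05 s, during which the arm holds its last target. There are 200 camera calls.

## Working session

There is one attempt and no reset: what is moved stays moved. The work goes in short steps, Python scripts to look and compute and a tool call to move; the robot and the scene stay as the last step left them, time stands still between calls to the robot, and variables do not carry over. Pictures are saved under pics/ and viewed, on a budget of 10 in all, crops included, one or two more only if the job needs it, and the job is handed in when it is done.

Besides the shell and the picture viewer there is one more tool, called after "Emit:" in YAML: its name, and indented under it one key for each argument. servo_tool: Moves the arm, as the interface text tells. Its arguments: {"type":"object","properties":{"deltas":{"type":"array","items":{"type":"array"}}},"required":["deltas"]}

```bash
mkdir -p pics; cat > h.py <<'E'
import numpy as np, cv2
from scipy.spatial.transform import Rotation as R
from plant import ctrl
def snap(n,f=None):
    s=ctrl.snapshot(n)
    if f: cv2.imwrite('pics/'+f,cv2.cvtColor(s['image'],cv2.COLOR_RGB2BGR))
    return s
def cam(s):
    f=200/np.tan(np.radians(s['vertical_fov'])/2)
    return f,cv2.Rodrigues(np.array(s['rvec'],float))[0],np.array(s['tvec'],float).ravel()
def ray(s,u,v):
    f,M,t=cam(s); K=np.array([[f,0,s['cx']],[0,f,s['cy']],[0,0,1]])
    p=cv2.undistortPoints(np.array([[[u,v]]],float),K,np.array([s['k1'],0,0,0.]))[0,0]
    return -M.T@t, M.T@np.array([p[0],p[1],1])
def onz(s,u,v,z):
    c,d=ray(s,u,v); return c+d*(z-c[2])/d[2]
def proj(s,P):
    f,M,t=cam(s); q=M@np.array(P,float)+t; x=q[:2]/q[2]; x=x*(1+s['k1']*(x@x)); return f*x+[s['cx'],s['cy']]
def tool():
    o=ctrl.get_obs(); return np.array(o['tool_pos']),R.from_euler('xyz',o['orientation'],degrees=True)
def go(P,Rt):
    p,r=tool(); print('turn',(r.inv()*Rt).as_rotvec(degrees=True).round(2),'shift cm',(r.inv().apply(np.array(P)-p)*100).round(2))
E
python3 - <<'E'
from h import *
o=ctrl.get_obs(); print({k:np.round(o[k],3) for k in o})
for n in('scene','side','wrist'):
    s=snap(n,n+'0.png'); f,M,t=cam(s); print(n,f,s['k1'],-M.T@t,M[2])
E
```

```text
{'clock': np.float64(0.0), 'joint_pos': array([-5.1563e+01,  2.0590e+01,  6.3500e-01, -1.7000e-02, -7.0135e+01,
       -1.6507e+01]), 'qvel': array([ 0.049, -0.06 , -0.043,  0.032, -0.042, -0.01 ]), 'tau': array([-0.0000e+00, -5.8272e+01,  2.9304e+01,  6.9970e+00,  7.0000e-03,
       -0.0000e+00]), 'tool_pos': array([ 0.252, -0.626,  0.194]), 'orientation': array([  6.297,  89.908, 118.221]), 'force': array([-0.008, -1.14 , -0.642]), 'moment': array([-0.04 ,  0.047, -0.026]), 'opening': np.float64(0.087)}
scene 456.24622330254954 -0.0380256057362805 [ 1.07893085 -0.55174381  0.91584993] [-0.39808939  0.44115863 -0.80430337]
side 472.96269100660425 -0.06865851667797844 [0.09128996 0.74713653 0.74130835] [ 0.43780526 -0.68784688 -0.57895874]
wrist 310.3495059066064 -0.04695692919003276 [ 0.17853336 -0.65613503  0.38481988] [ 0.27101299  0.10938841 -0.95633997]
```

```bash
python3 -c "
import cv2,numpy as np
a=[cv2.imread(f'pics/{n}0.png') for n in('scene','side')]
"
```

```text
(no output)
```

View pics/scene0.png

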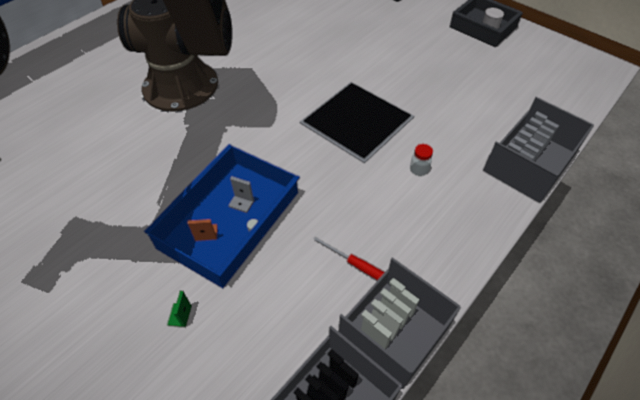

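View pics/side0.png

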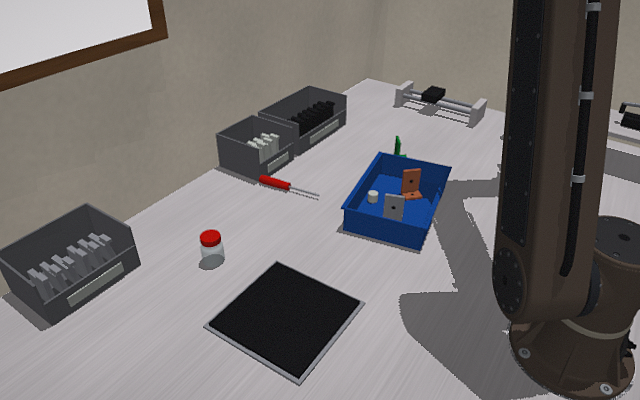

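View pics/wrist0.png

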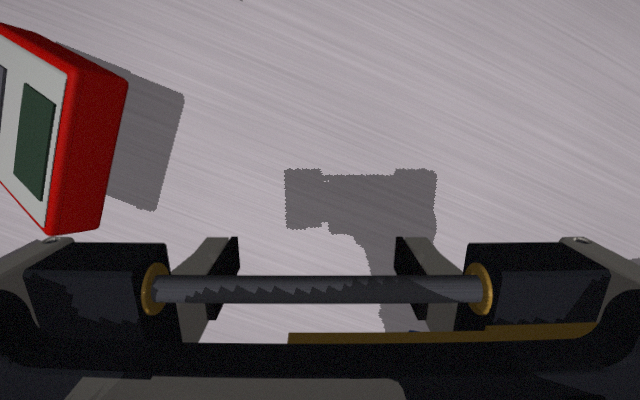

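Scene shows the bin at right (-y), with copper at about (203,230), steel at (240,192) and the spacer at (252,225). Side shows copper at (411,182), and the plate at about (285,320). The wrist sees only the table, a red tester and the fingers. Next I measure the plate, bin and copper.

```bash
cat >> h.py <<'E'
def mask(s,n):
    h=cv2.cvtColor(s['image'],cv2.COLOR_RGB2HSV).astype(int); H,S,V=h[...,0],h[...,1],h[...,2]
    m={'cu':(H>3)&(H<16)&(S>110)&(V>60),'black':(V<40),'blue':(H>100)&(H<125)&(S>150),'white':(S<40)&(V>150)}[n]
    return m.astype(np.uint8)
def big(m,near=None):
    cs=cv2.findContours(m,cv2.RETR_EXTERNAL,cv2.CHAIN_APPROX_NONE)[0]
    if near is not None: cs=[c for c in cs if cv2.pointPolygonTest(c,near,True)>-15]
    return max(cs,key=cv2.contourArea)
E
python3 - <<'E'
from h import *
ims=[]
for n,pp,cp in(('scene',(357,122),(203,230)),('side',(285,320),(411,182))):
    s=snap(n)
    c=big(mask(s,'black'),pp); q=cv2.minAreaRect(c); a=cv2.approxPolyDP(cv2.convexHull(c),6,True)[:,0]
    P=np.array([onz(s,*p,0.012) for p in a]); print(n,'plate',a.tolist(),P.round(4).tolist(),P.mean(0),np.linalg.norm(P-np.roll(P,1,0),axis=1))
    c=big(mask(s,'blue')); a=cv2.approxPolyDP(cv2.convexHull(c),5,True)[:,0]
    for z in(0,.07): print('bin z',z,[ (p.tolist(),onz(s,*p,z)[:2].round(3).tolist()) for p in a])
    c=big(mask(s,'cu'),cp); a=cv2.approxPolyDP(c,2,True)[:,0]
    print('cu',cv2.contourArea(c),[ (p.tolist(),onz(s,*p,.08)[:2].round(3).tolist(),onz(s,*p,.009)[:2].round(3).tolist()) for p in a])
    x,y=cp; ims.append(cv2.resize(s['image'][y-40:y+40,x-40:x+40],(400,400),interpolation=cv2.INTER_CUBIC))
cv2.imwrite('pics/crop1.png',cv2.cvtColor(np.hstack(ims),cv2.COLOR_RGB2BGR))
E
```

```text
scene plate [[350, 84], [409, 115], [364, 157], [305, 121]] [[0.4052, 0.3344, 0.012], [0.6191, 0.3395, 0.012], [0.6218, 0.1279, 0.012], [0.4112, 0.1257, 0.012]] [0.51432216 0.23186621 0.012     ] [0.20883483 0.21397344 0.21167055 0.21065968]
bin z 0 [([230, 145], [0.31, -0.07]), ([298, 178], [0.532, -0.033]), ([294, 196], [0.564, -0.082]), ([221, 286], [0.614, -0.369]), ([158, 249], [0.431, -0.404]), ([145, 230], [0.364, -0.393])]
bin z 0.07 [([230, 145], [0.369, -0.107]), ([298, 178], [0.574, -0.073]), ([294, 196], [0.604, -0.118]), ([221, 286], [0.65, -0.383]), ([158, 249], [0.481, -0.415]), ([145, 230], [0.419, -0.405])]
cu 398.0 [([188, 221], [0.48, -0.329], [0.429, -0.31]), ([195, 239], [0.528, -0.348], [0.481, -0.331]), ([215, 237], [0.557, -0.316], [0.513, -0.296]), ([216, 226], [0.537, -0.296], [0.491, -0.274]), ([211, 225], [0.527, -0.302], [0.48, -0.28]), ([209, 220], [0.513, -0.296], [0.465, -0.274])]
side plate [[276, 262], [358, 301], [298, 378], [209, 325]] [[0.6177, 0.1359, 0.012], [0.4029, 0.134, 0.012], [0.3974, 0.3528, 0.012], [0.6122, 0.3547, 0.012]] [0.50752724 0.24435293 0.012     ] [0.21892098 0.21480837 0.21888455 0.21482905]
bin z 0 [([379, 152], [0.679, -0.474]), ([451, 167], [0.45, -0.52]), ([419, 250], [0.37, -0.101]), ([343, 229], [0.564, -0.067]), ([341, 207], [0.618, -0.145])]
bin z 0.07 [([379, 152], [0.624, -0.359]), ([451, 167], [0.417, -0.4]), ([419, 250], [0.343, -0.021]), ([343, 229], [0.519, 0.01]), ([341, 207], [0.569, -0.061])]
cu 462.0 [([420, 169], [0.478, -0.323], [0.52, -0.438]), ([403, 171], [0.512, -0.287], [0.557, -0.398]), ([401, 193], [0.469, -0.186], [0.51, -0.287]), ([405, 199], [0.449, -0.168], [0.487, -0.266]), ([421, 197], [0.42, -0.199], [0.455, -0.301]), ([417, 190], [0.441, -0.223], [0.479, -0.327])]
```

View pics/crop1.png

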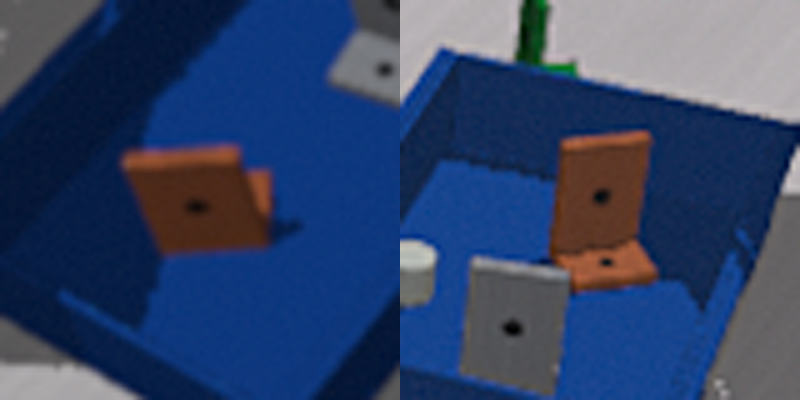

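The crop shows the copper foot on the side away from the scene camera and towards the side camera. From the leg's top edge, the leg centre is about (0.496, -0.309) and the foot yaw about 135°. The plate centre is about (0.511, 0.238). Next I compute the approach.

```bash
python3 - <<'E'
from h import *
p,r=tool(); print(r.as_matrix().round(3))
zd=r.apply([0,0,1]); print('tool z yaw',np.degrees(np.arctan2(zd[1],zd[0])))
for a in(135,-45):
    zz=np.array([np.cos(np.radians(a)),np.sin(np.radians(a)),0]); x=np.array([0,0,-1.]); y=np.cross(zz,x)
    Rt=R.from_matrix(np.stack([x,y,zz],1)); print(a); go([.496,-.309,.20],Rt)
E
```

```text
[[-0.    -0.928 -0.373]
 [ 0.001 -0.373  0.928]
 [-1.     0.     0.001]]
tool z yaw 111.931275800138
135
turn [-23.07   0.05   0.  ] shift cm [ -0.57 -34.47  20.29]
-45
turn [ 1.5693e+02  0.0000e+00 -7.0000e-02] shift cm [ -0.57 -34.47  20.29]
```

Emit:
servo_tool:
  deltas:
    - [[-23,0,0],[-0.5,-34.5,20.3],6]
    - [[-23,0,0],[-0.5,-34.5,20.3],6]
    - [[-23,0,0],[-0.5,-34.5,20.3],6]
    - [[-23,0,0],[-0.5,-34.5,20.3],6]
    - [[-23,0,0],[-0.5,-34.5,20.3],6]

```text
clock: 0.75
tool_pos: [0.4053, -0.4263, 0.1977]
orientation: [-31.2, 90.0, 103.7]
force: [1.9, -0.3, -0.3]
opening: 0.0609
```

```bash
cat >> h.py <<'E'
def pose(a,P,tilt=0):
    zz=np.array([np.cos(np.radians(a)),np.sin(np.radians(a)),0]); x=np.array([0,0,-1.]); y=np.cross(zz,x)
    Rt=R.from_matrix(np.stack([x,y,zz],1)); go(P,Rt*R.from_rotvec([0,tilt,0],degrees=True))
E
python3 - <<'E'
from h import *
print(tool()[0],ctrl.get_obs()['joint_pos']); pose(135,[.496,-.309,.20])
E
```

```text
[ 0.40534768 -0.42630995  0.19770737] [-2.74338968e+01  1.23450554e+01 -1.03346648e+01 -2.80739261e-02
 -6.73429047e+01 -1.76280909e+01]
turn [-0.07  0.03  0.02] shift cm [ -0.22 -14.7    1.9 ]
```

Emit:
servo_tool:
  deltas:
    - [[0,0,0],[-0.2,-14.7,1.9],6]
    - [[0,0,0],[-0.2,-14.7,1.9],6]
    - [[0,0,0],[-0.2,-14.7,1.9],6]
    - [[0,0,0],[-0.2,-14.7,1.9],6]
    - [[0,0,0],[-0.2,-14.7,1.9],6]

```text
clock: 1.25
tool_pos: [0.4967, -0.3079, 0.1997]
orientation: [-13.8, 90.0, 121.3]
force: [0.3, -0.2, -0.1]
opening: 0.06
```

```bash
python3 - <<'E'
from h import *
print(tool()[0]); pose(135,[.496,-.309,.20])
s=snap('wrist','w1.png')
print('pred leg top', [proj(s,np.array([.496,-.309,.08])+R.from_euler('z',135,degrees=True).apply([x,y,0])).round(1).tolist() for x,y in((-.004,-.025),(-.004,.025),(.004,.025),(.004,-.025))])
c=big(mask(s,'cu')); a=cv2.approxPolyDP(c,3,True)[:,0]
print(cv2.contourArea(c),[(p.tolist(),onz(s,*p,.08)[:2].round(4).tolist()) for p in a])
E
```

```text
[ 0.49666364 -0.30788605  0.19969866]
turn [0.09 0.04 0.01] shift cm [-0.03  0.13 -0.03]
pred leg top [[312.9, 207.2], [312.8, 160.1], [320.7, 160.1], [320.5, 207.2]]
1322.5 [([343, 150], [0.4525, -0.3154]), ([312, 151], [0.4752, -0.3365]), ([312, 206], [0.5162, -0.2957]), ([317, 205], [0.5117, -0.2928]), ([318, 189], [0.4987, -0.3044]), ([342, 188], [0.4803, -0.2876])]
```

View pics/w1.png

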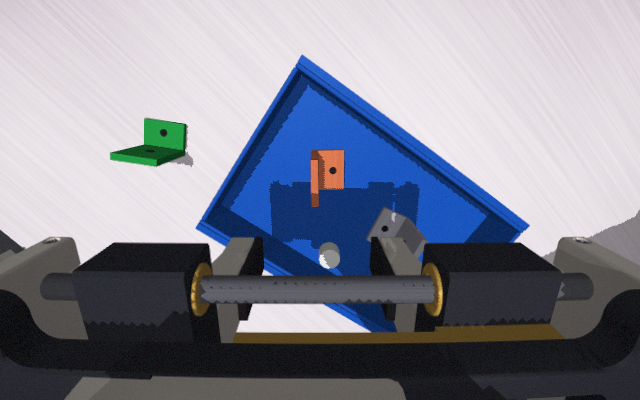

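The wrist shows the copper leg top at u 312–318, v up to 206, against a predicted 313–321 and 160–207. So position and yaw are confirmed to about 1 mm. I'll go down and grip.

Emit:
servo_tool:
  deltas:
    - [[0,0,0],[4,0.1,0],4]
    - [[0,0,0],[8,0.1,0],4]
    - [[0,0,0],[12,0.1,0],4]
    - [[0,0,0],[15.5,0.1,0],4]
    - [[0,0,0],[15.5,0.1,0],4]

```text
clock: 1.8
tool_pos: [0.4905, -0.3094, 0.04]
orientation: [23.4, 89.4, 158.2]
force: [-0.6, -0.5, -0.1]
opening: 0.0402
```

Emit:
servo_tool:
  deltas:
    - [[0,0,0],[0,0,0],0]
    - [[0,0,0],[0,0,0],0]
    - [[0,0,0],[0,0,0],0]
    - [[0,0,0],[0,0,0],0]
    - [[0,0,0],[0,0,0],0]

```text
clock: 2.3
tool_pos: [0.492, -0.31, 0.0416]
orientation: [23.5, 89.6, 158.3]
force: [-0.4, -0.3, -3.7]
opening: 0.0076
```

Emit:
servo_tool:
  deltas:
    - [[0,0,0],[-3,0,0],0]
    - [[0,0,0],[-6,0,0],0]
    - [[0,0,0],[-10,0,0],0]
    - [[0,0,0],[-14,0,0],0]
    - [[0,0,0],[-16,0,0],0]

```text
clock: 2.8
tool_pos: [0.4936, -0.3105, 0.2051]
orientation: [17.2, 89.8, 152.1]
force: [0.7, -0.4, -4.5]
opening: 0.0078
```

```bash
python3 - <<'E'
from h import *
o=ctrl.get_obs();print(tool()[0],o['force'],o['opening']); pose(180,[.4735,.238,.20])
s=snap('scene'); q=snap('side')
# jar: red cap, screwdriver
for z in(s,q):
    h=cv2.cvtColor(z['image'],cv2.COLOR_RGB2HSV); m=(((h[...,0]<5)|(h[...,0]>175))&(h[...,1]>180)&(h[...,2]>90)).astype(np.uint8)
    n,_,st,ce=cv2.connectedComponentsWithStats(m)
    print([(ce[i].round(1).tolist(),int(st[i,4]),onz(z,*ce[i],.07)[:2].round(3).tolist()) for i in range(1,n) if st[i,4]>30])
E
```

```text
[ 0.4935992  -0.31047561  0.20509071] [ 0.69294037 -0.43007817 -4.51520988] 0.007828642969671853
turn [-4.514e+01  1.600e-01  1.000e-02] shift cm [  0.58 -37.27  40.29]
[([423.2, 151.4], 196, [0.751, 0.197]), ([364.9, 266.7], 331, [0.842, -0.155])]
[([525.1, 111.5], 430, [0.339, -0.924]), ([273.4, 181.5], 213, [0.776, -0.057]), ([209.4, 237.5], 250, [0.748, 0.206])]
```

Emit:
servo_tool:
  deltas:
    - [[-4,0,0],[0.5,-2.3,2.6],0]
    - [[-10,0,0],[0.5,-5.3,5.9],0]
    - [[-16,0,0],[0.5,-8.6,9.5],0]
    - [[-20,0,0],[0.5,-11.9,13.1],0]
    - [[-24,0,0],[0.5,-15.2,16.8],0]

```text
clock: 3.4
tool_pos: [0.4816, -0.0825, 0.198]
orientation: [2.5, 89.8, 161.5]
force: [0.8, 0.2, -4.6]
opening: 0.0077
```

```bash
python3 - <<'E'
from h import *
o=ctrl.get_obs();print(tool()[0],o['force'],o['opening']); pose(180,[.465,.245,.20])
E
```

```text
[ 0.48155558 -0.08250855  0.19803694] [ 0.84772098  0.19867398 -4.59829048] 0.007728949353389397
turn [-21.02   0.22   0.03] shift cm [ -0.15 -29.98  13.29]
```

Emit:
servo_tool:
  deltas:
    - [[-4,0,0],[-0.1,-4.5,2],0]
    - [[-8,0,0],[-0.1,-9,4],0]
    - [[-12,0,0],[-0.1,-13.5,6],0]
    - [[-16,0,0],[-0.1,-18,8],0]
    - [[-20,0,0],[-0.1,-22,9.8],0]

```text
clock: 3.9
tool_pos: [0.467, 0.1598, 0.1976]
orientation: [-3.3, 89.6, 175.9]
force: [1.0, -1.0, -4.8]
opening: 0.0077
```

```bash
python3 - <<'E'
from h import *
o=ctrl.get_obs();print(tool()[0],o['force'],o['opening']); pose(180,[.465,.245,.20])
E
```

```text
[0.46702756 0.15983569 0.19764848] [ 1.02348775 -0.95257592 -4.84231467] 0.007671964899840147
turn [-0.83  0.36  0.02] shift cm [-0.23 -8.51  0.33]
```

Emit:
servo_tool:
  deltas:
    - [[-0.8,0.4,0],[-0.2,-4,0.2],0]
    - [[-0.8,0.4,0],[-0.2,-7,0.3],0]
    - [[-0.8,0.4,0],[-0.2,-8.5,0.3],0]
    - [[-0.8,0.4,0],[-0.2,-8.5,0.3],0]
    - [[-0.8,0.4,0],[-0.2,-8.5,0.3],0]

```text
clock: 4.4
tool_pos: [0.4643, 0.2442, 0.1982]
orientation: [40.2, 89.9, -139.8]
force: [-0.9, 0.5, -4.0]
opening: 0.0074
```

```bash
python3 - <<'E'
from h import *
o=ctrl.get_obs();p,r=tool();print(p,o['force'],o['opening']); pose(180,[.465,.245,.20])
ims=[]
for n in('scene','side'):
    s=snap(n); c=big(mask(s,'cu'),tuple(proj(s,p-[0,0,.01]).tolist()))
    print(n,cv2.approxPolyDP(c,2,True)[:,0].tolist())
    x,y=proj(s,p).astype(int); ims.append(cv2.resize(s['image'][y-50:y+50,x-50:x+50],(400,400),interpolation=cv2.INTER_CUBIC))
cv2.imwrite('pics/crop2.png',cv2.cvtColor(np.hstack(ims),cv2.COLOR_RGB2BGR))
E
```

```text
[0.46429026 0.24416243 0.19820786] [-0.91046045  0.45581807 -4.00072341] 0.007427697023739973
turn [-0.01  0.1  -0.08] shift cm [-0.18 -0.08 -0.07]
scene [[346, 43], [343, 45], [343, 56], [333, 63], [344, 69], [345, 55], [349, 50], [345, 51]]
side [[299, 234], [291, 242], [290, 272], [308, 282], [323, 264], [308, 256], [309, 242], [301, 242]]
```

View pics/crop2.png

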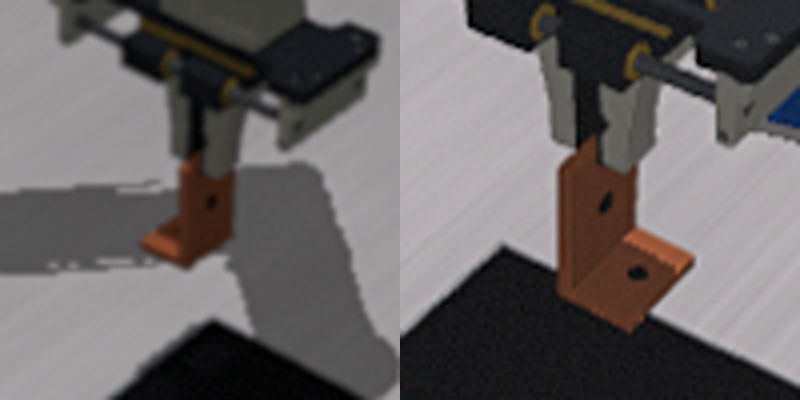

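Bracket is held upright above the plate, foot towards the robot (-x). I'll lower it.

Emit:
servo_tool:
  deltas:
    - [[0,0.1,0],[4,0,0],0]
    - [[0,0.1,0],[8,0,0],0]
    - [[0,0.1,0],[11,0,0],0]
    - [[0,0.1,0],[13.5,0,0],0]
    - [[0,0.1,0],[13.5,0,0],0]

```text
clock: 5.0
tool_pos: [0.4626, 0.2406, 0.0608]
orientation: [52.5, 89.6, -127.7]
force: [-0.2, -1.5, -5.0]
opening: 0.0074
```

Emit:
servo_tool:
  deltas:
    - [[0,0,0],[0,0,0],0]
    - [[0,0,0],[0,0,0],0]

```text
clock: 5.2
tool_pos: [0.4632, 0.2405, 0.0619]
orientation: [55.0, 89.7, -125.2]
force: [-0.0, -0.1, -4.1]
opening: 0.0075
```

Contact is expected near z 0.0486; I'll step down gently.

Emit:
servo_tool:
  deltas:
    - [[0,0.3,0],[0.4,0,0],0]
    - [[0,0.3,0],[0.8,0,0],0]
    - [[0,0.3,0],[1.1,0,0],0]
    - [[0,0.3,0],[1.1,0,0],0]
    - [[0,0.3,0],[1.1,0,0],0]

```text
clock: 5.7
tool_pos: [0.4631, 0.2405, 0.0509]
orientation: [114.9, 89.7, -65.3]
force: [-0.4, 0.6, -3.4]
opening: 0.0073
```

Emit:
servo_tool:
  deltas:
    - [[0,0,0],[0.1,0,0],0]
    - [[0,0,0],[0.2,0,0],0]
    - [[0,0,0],[0.2,0,0],0]

```text
clock: 6.0
tool_pos: [0.4636, 0.2407, 0.0492]
orientation: [124.5, 89.7, -55.7]
force: [0.8, -1.8, -0.9]
opening: 0.0075
```

Emit:
servo_tool:
  deltas:
    - [[0,0,0],[0.1,0,0],0]
    - [[0,0,0],[0.1,0,0],0]

```text
clock: 6.2
tool_pos: [0.4644, 0.2408, 0.0489]
orientation: [136.6, 89.7, -43.6]
force: [3.1, -2.5, 3.5]
opening: 0.0076
```

Emit:
servo_tool:
  deltas:
    - [[0,0,0],[0,0,0],1.5]
    - [[0,0,0],[0,0,0],2.5]
    - [[0,0,0],[0,0,0],2.5]
    - [[0,0,0],[0,0,0],2.5]
    - [[0,0,0],[0,0,0],2.5]

```text
clock: 6.7
tool_pos: [0.4643, 0.2409, 0.0488]
orientation: [135.2, 89.7, -45.0]
force: [-0.6, -0.2, -0.3]
opening: 0.0247
```

Emit:
servo_tool:
  deltas:
    - [[0,0,0],[0,0,0],2.5]
    - [[0,0,0],[0,0,0],2.5]
    - [[0,0,0],[0,0,0],2.5]
    - [[0,0,0],[0,0,0],2.5]
    - [[0,0,0],[0,0,0],2.5]

```text
clock: 7.2
tool_pos: [0.4643, 0.2409, 0.0488]
orientation: [135.4, 89.7, -44.7]
force: [0.3, -0.1, 0.7]
opening: 0.0253
```

```bash
python3 - <<'E'
from h import *
o=ctrl.get_obs();p,r=tool();print(p,o['force'],o['opening'],r.apply([0,0,1]),o['joint_pos'])
ims=[]
for n in('scene','side'):
    s=snap(n); x,y=proj(s,p).astype(int); ims.append(cv2.resize(s['image'][y-50:y+50,x-50:x+50],(400,400),interpolation=cv2.INTER_CUBIC))
    b=R.from_euler('z',180,degrees=True)
    c=big(mask(s,'cu'),tuple(proj(s,p-[0,0,.01]).tolist())); print(n,cv2.approxPolyDP(c,2,True)[:,0].tolist())
    print([proj(s,[p[0],p[1],.012]+b.apply(q)).round(0).tolist() for q in([-.004,.025,0],[-.004,-.025,0],[.036,.025,0],[.036,-.025,0],[.036,.025,.008],[-.004,.025,.075],[-.004,-.025,.075])])
cv2.imwrite('pics/crop3.png',cv2.cvtColor(np.hstack(ims),cv2.COLOR_RGB2BGR))
E
```

```text
[0.46425808 0.24091485 0.04880245] [ 0.29418262 -0.10889716  0.7049668 ] 0.025281726526104626 [-0.99998744  0.00298453 -0.00402591] [ 49.20974404  14.67120751 -29.51552703   0.45024384 -45.83641245
 -49.69495885]
scene [[346, 89], [340, 93], [340, 100], [331, 106], [341, 113], [344, 109], [343, 97], [346, 97], [343, 95]]
[[341.0, 114.0], [352.0, 105.0], [330.0, 107.0], [341.0, 99.0], [330.0, 105.0], [342.0, 93.0], [353.0, 84.0]]
side [[305, 290], [293, 302], [294, 328], [310, 337], [324, 319], [311, 312], [311, 306], [306, 303]]
[[310.0, 312.0], [295.0, 328.0], [326.0, 321.0], [312.0, 338.0], [326.0, 318.0], [309.0, 286.0], [294.0, 302.0]]
```

View pics/crop3.png

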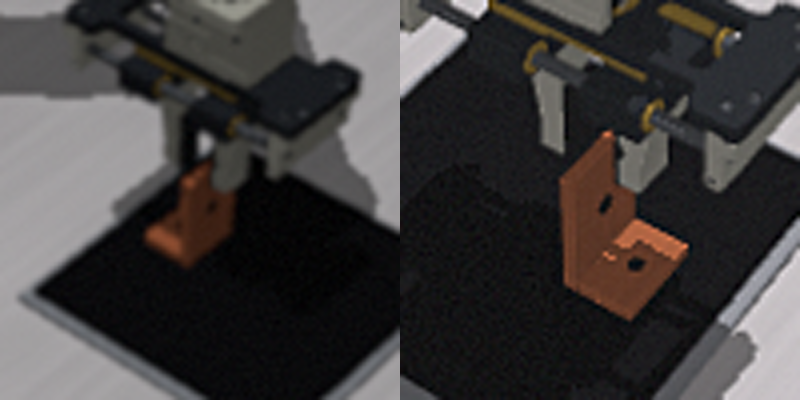

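Scene and side both show the bracket standing free on the plate with the fingers clear of it. The side edges match the prediction to about 2 px. It stood 0.5 s or more, let go. Now I regrip and rotate it backwards about its heel.

Emit:
servo_tool:
  deltas:
    - [[0,0,0],[0,0,0],0]
    - [[0,0,0],[0,0,0],0]
    - [[0,0,0],[0,0,0],0]
    - [[0,0,0],[0,0,0],0]
    - [[0,0,0],[-0.1,0,0],0]

```text
clock: 7.8
tool_pos: [0.4638, 0.2406, 0.0494]
orientation: [124.5, 89.7, -55.7]
force: [0.6, -0.4, -3.8]
opening: 0.0073
```

Emit:
servo_tool:
  deltas:
    - [[0,-5,0],[-0.1,0,-0.33],0]
    - [[0,-10,0],[-0.1,0,-0.65],0]
    - [[0,-15,0],[-0.05,0,-0.97],0]
    - [[0,-20,0],[0,0,-1.28],0]
    - [[0,-20,0],[0,0,-1.28],0]

```text
clock: 8.3
tool_pos: [0.4784, 0.2401, 0.0475]
orientation: [1.0, 69.9, -179.4]
force: [0.5, -0.2, -0.2]
opening: 0.0074
```

```bash
python3 - <<'E'
from h import *
o=ctrl.get_obs();p,r=tool();print(p,o['force'],o['opening'],r.apply([1,0,0]))
pose(180,[.468+.0149,p[1],.013+.0339],-30)
pose(180,[.468+.0206,p[1],.013+.0308],-40)
E
```

```text
[0.47835028 0.24009164 0.04749633] [ 0.53190746 -0.16440214 -0.24807812] 0.0074336355260185985 [-0.34305653 -0.00359015 -0.9393079 ]
turn [-0.43 -9.94 -0.17] shift cm [-0.1  -0.   -0.45]
turn [ -0.44 -19.94  -0.13] shift cm [-0.   -0.01 -1.09]
```

Emit:
servo_tool:
  deltas:
    - [[0,-5,0],[-0.1,0,-0.25],0]
    - [[0,-10,0],[-0.1,0,-0.45],0]
    - [[0,-15,0],[-0.05,0,-0.78],0]
    - [[0,-20,0],[0,0,-1.1],0]
    - [[0,-20,0],[0,0,-1.1],0]

```text
clock: 8.8
tool_pos: [0.4888, 0.239, 0.0406]
orientation: [0.8, 49.6, -179.8]
force: [-1.8, -0.6, -0.2]
opening: 0.0072
```

Emit:
servo_tool:
  deltas:
    - [[0,0,0],[0,0,0],1.2]
    - [[0,0,0],[0,0,0],1.7]
    - [[0,0,0],[0,0,0],2.2]
    - [[0,0,0],[0,0,0],2.7]
    - [[0,0,0],[0,0,0],3.2]

```text
clock: 9.3
tool_pos: [0.4887, 0.2392, 0.0414]
orientation: [0.7, 49.6, -179.8]
force: [0.4, -0.6, -1.2]
opening: 0.0294
```

```bash
python3 - <<'E'
from h import *
o=ctrl.get_obs();p,r=tool();print(p,o['force'],o['opening'],r.apply([1,0,0]))
ims=[]
for n in('scene','side'):
    s=snap(n); x,y=proj(s,p).astype(int); ims.append(cv2.resize(s['image'][y-50:y+50,x-50:x+50],(400,400),interpolation=cv2.INTER_CUBIC))
cv2.imwrite('pics/crop4.png',cv2.cvtColor(np.hstack(ims),cv2.COLOR_RGB2BGR))
E
```

```text
[0.4887044  0.23921951 0.04135496] [ 0.44368147 -0.62142006 -1.20870749] 0.0293730005492228 [-0.64765983 -0.00171012 -0.7619277 ]
```

View pics/crop4.png

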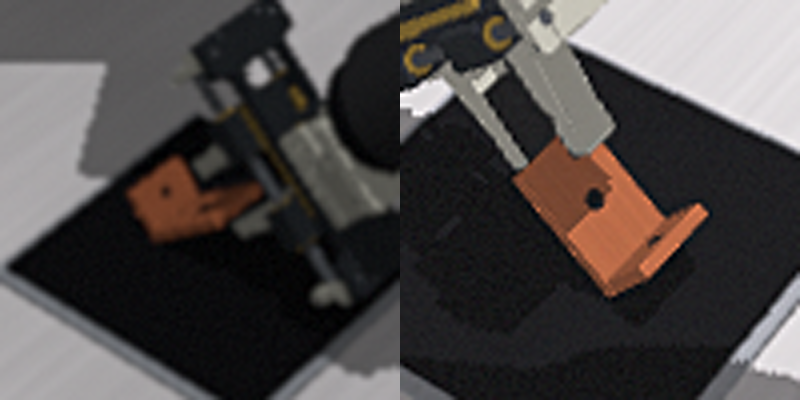

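Side shows the leg leaning about 55°, resting on the back finger. I'll compute how to ride that finger out from under it, straightening the tool to keep away from the jar.

```bash
python3 - <<'E'
from h import *
for t,x,z in((40,.4887,.0414),(32,.500,.0395),(24,.512,.035),(15,.526,.031),(15,.548,.031)): pose(180,[x,.239,z],-t)
E
```

```text
turn [-0.62  0.39 -0.1 ] shift cm [-0.02  0.01  0.02]
turn [-0.61  8.39 -0.14] shift cm [-0.61  0.   -0.96]
turn [-0.6  16.39 -0.18] shift cm [-1.04 -0.01 -2.17]
turn [-0.59 25.39 -0.23] shift cm [-1.64 -0.02 -3.49]
turn [-0.59 25.39 -0.23] shift cm [-3.07 -0.04 -5.17]
```

Emit:
servo_tool:
  deltas:
    - [[0,0,0],[0,0,0],3.8]
    - [[0,4,0],[-0.3,0,-0.5],3.8]
    - [[0,8,0],[-0.6,0,-0.95],3.8]
    - [[0,12,0],[-0.8,0,-1.55],3.8]
    - [[0,16,0],[-1.05,0,-2.2],3.8]

```text
clock: 9.9
tool_pos: [0.5128, 0.239, 0.0353]
orientation: [1.1, 65.8, -179.4]
force: [-0.4, -0.5, -1.1]
opening: 0.0381
```

```bash
python3 - <<'E'
from h import *
o=ctrl.get_obs();p,r=tool();print(p,o['force'],o['opening'],r.apply([1,0,0]))
s=snap('side'); c=big(mask(s,'cu'),tuple(proj(s,p-[.03,0,.01]).tolist())); print(cv2.approxPolyDP(c,2,True)[:,0].tolist(), proj(s,[.468,.214,.012]),proj(s,[.468,.264,.012]))
for t,x,z in((15,.526,.031),(15,.548,.031),(15,.565,.035)): pose(180,[x,.239,z],-t)
E
```

```text
[0.51283364 0.23903364 0.03525478] [-0.38441815 -0.5219354  -1.11797141] 0.038118825980990236 [-0.40987809 -0.00417531 -0.91213075]
[[281, 295], [266, 311], [295, 328], [309, 314], [310, 300], [307, 298], [299, 305]] [310.25355584 311.80946677] [295.58188391 327.83408448]
turn [-0.47  8.9  -0.23] shift cm [-0.05  0.05 -1.42]
turn [-0.47  8.9  -0.23] shift cm [-0.94  0.03 -3.43]
turn [-0.47  8.9  -0.23] shift cm [-1.99  0.02 -4.82]
```

Heel corners at (310,314) and (295,328) match the prediction, so the bracket hasn't slid. I'll carry on outwards.

Emit:
servo_tool:
  deltas:
    - [[0,4.5,0],[0,0,-0.7],3.8]
    - [[0,9,0],[-0.05,0,-1.4],3.8]
    - [[0,9,0],[-0.5,0,-2.4],3.8]
    - [[0,9,0],[-0.95,0,-3.4],3.8]
    - [[0,9,0],[-1.5,0,-4.2],3.8]

```text
clock: 10.45
tool_pos: [0.5585, 0.2393, 0.0329]
orientation: [1.5, 75.0, -178.9]
force: [0.1, 0.0, -0.7]
opening: 0.0384
```

```bash
python3 - <<'E'
from h import *
o=ctrl.get_obs();p,r=tool();print(p,o['force'],o['opening'],r.apply([1,0,0]))
ims=[]
for n in('scene','side'):
    s=snap(n); x,y=proj(s,p-[.03,0,0]).astype(int); ims.append(cv2.resize(s['image'][y-50:y+50,x-50:x+50],(400,400),interpolation=cv2.INTER_CUBIC))
    c=big(mask(s,'cu'),tuple(proj(s,p-[.06,0,.01]).tolist())); print(n,cv2.approxPolyDP(c,2,True)[:,0].tolist())
cv2.imwrite('pics/crop5.png',cv2.cvtColor(np.hstack(ims),cv2.COLOR_RGB2BGR))
E
```

```text
[0.55845468 0.23925081 0.03288117] [ 0.12451349  0.03288626 -0.66947912] 0.038360218895921526 [-0.25833014 -0.00477302 -0.9660449 ]
scene [[351, 95], [341, 103], [341, 114], [361, 125], [370, 115], [351, 103]]
side [[281, 295], [266, 311], [295, 328], [309, 314], [310, 300], [307, 298], [299, 305]]
```

View pics/crop5.png

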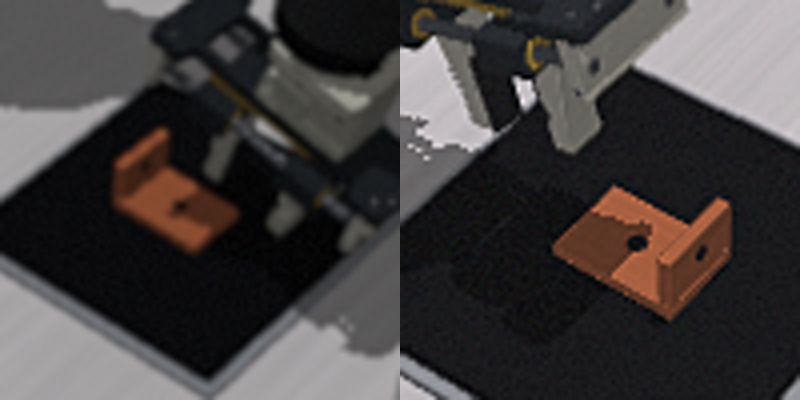

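The bracket lies flat on its back, foot up, with the fingers clear. I'll retreat straight up.

Emit:
servo_tool:
  deltas:
    - [[0,0,0],[-2.9,0,0.8],3.8]
    - [[0,0,0],[-6.8,0,1.8],3.8]
    - [[0,0,0],[-11.6,0,3.1],3.8]
    - [[0,0,0],[-11.6,0,3.1],3.8]
    - [[0,0,0],[-11.6,0,3.1],3.8]

```text
clock: 11.05
tool_pos: [0.5599, 0.2402, 0.1537]
orientation: [1.1, 75.2, -179.4]
force: [0.7, 0.3, -1.1]
opening: 0.038
```

```bash
python3 - <<'E'
from h import *
o=ctrl.get_obs();print(tool()[0],o['force'],np.abs(o['qvel']).max())
s=snap('side'); c=big(mask(s,'cu'),(285,310)); a=cv2.approxPolyDP(c,2,True)[:,0]
print([(p.tolist(),onz(s,*p,.012)[:2].round(3).tolist(),onz(s,*p,.02)[:2].round(3).tolist()) for p in a])
for z in (s,snap('scene')):
    h=cv2.cvtColor(z['image'],cv2.COLOR_RGB2HSV); m=(((h[...,0]<5)|(h[...,0]>175))&(h[...,1]>180)&(h[...,2]>90)).astype(np.uint8)
    n,_,st,ce=cv2.connectedComponentsWithStats(m); print([(ce[i].round(1).tolist(),int(st[i,4])) for i in range(1,n) if st[i,4]>30])
    f={True:'side0.png',False:'scene0.png'}[z is s]; b=cv2.imread('pics/'+f)[...,::-1]; d=np.abs(z['image'].astype(int)-b).max(2)
    y,x=((198,232),(380,402)) if z is s else ((175,235),(228,260)); print('bin-item diff',int((d[y[0]:y[1],x[0]:x[1]]>50).sum()))
ctrl.close_job()
E
```

```text
[0.55993734 0.24022941 0.15370474] [ 0.68422327  0.26903778 -1.0893011 ] 2.661750981868375
[([281, 295], [0.545, 0.211], [0.54, 0.216]), ([266, 311], [0.543, 0.263], [0.538, 0.268]), ([295, 328], [0.469, 0.265], [0.465, 0.27]), ([309, 314], [0.467, 0.22], [0.463, 0.226]), ([310, 301], [0.485, 0.19], [0.481, 0.196]), ([307, 298], [0.495, 0.187], [0.491, 0.193]), ([299, 305], [0.498, 0.212], [0.493, 0.218])]
[([534.4, 114.0], 711), ([267.0, 177.3], 48), ([209.5, 237.8], 262)]
bin-item diff 0
[([423.3, 150.8], 181), ([364.9, 266.7], 332)]
bin-item diff 0
the job is handed in; nothing more can be done
```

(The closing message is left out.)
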